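# Click the strain lamp turret round to the slot stop, then press the lamp button

## Robot

A 6-joint arm with a two-finger parallel gripper is mounted at the origin on the work surface. World frame = base frame: x ahead of the robot, y to its left, z up, the work surface at z = 0. Lengths are in m, angles in rad, forces in N, time in s.
With the tool pointing down it reaches from about 0.3 to 0.825 m from the base axis. Payload 5.4 kg.
Tool frame: the origin (TCP) lies midway between the tips of the shut fingers; the grasp point (between the pads) lies 19 mm behind it; z points along the fingers, y is the line along which they close (so a half turn about z gives the same grasp; the last joint's range is limited). The gripper opens to 92 mm and grips with 3 to 60 N. Pads are 20 mm wide; open, the fingers measure 128 mm over their backs; the gripper's body (75 mm by 189 mm) begins 69 mm behind the grasp point.
Start: joints at [-1.351, 0.158, 1.597, -0, 1.386, -0.21], TCP at [0.24, -0.523, 0.215] pointing down, gripper open.
Joint ranges: [-2.91, 2.91], [-0.94, 2.29], [0.18, 2.7], [-1.29, 4.43], [0.17, 2.64], [-3, 3]. Speed limits (rad/s): [2.57, 2.57, 3.14, 3.14, 3.14, 3.14].

## Interface

Orientations are given as a rotation vector (axis times angle).
In Python, from station import bot, cams, order gives the robot as it stands (bot), with the cameras (cams) and the job (order).
- The arm moves only by the tool shift_gripper, called after "Emit:" by a JSON object that holds its "op" and its "data", one argument or row to a line. Schema: {"type":"object","properties":{"plan":{"type":"array","items":{"type":"number"},"minItems":6,"maxItems":60},"aperture":{"type":"number"},"squeeze":{"type":"number"},"only":{"type":"string"},"quiet":{"type":"boolean"},"lines":{"type":"string"}},"required":["plan"],"additionalProperties":false}. plan is one flat list of numbers that holds 1 to 10 rows one after another, with no inner brackets; each row has 6 numbers: dx, dy, dz in fractions of the full range, 1 being 0.4 m, then a rotation vector rx, ry, rz in parts of the range, where 1.0 means pi rad; each row is the pose to reach, as a shift and turn from the pose commanded when the call began, along the tool's axes at that moment; what a row does not reach only later rows make up. A row lasts 1/8 s, in which the tool goes at most 0.0625 m and 0.188 rad, less where a joint would pass 70% of its speed; a pose out of reach is approached as far as the arm can. aperture is the finger opening in m, set as the call begins (left out keeps the last). The fingers move at their own pace and stop on an object; squeeze is the grip in N (left out, the last holds). Time passes only in rows, so rows that do not move let the fingers close. The tool returns the time, the measured TCP pose, the force, the opening and the grip force at its end. only (a regular expression) keeps the lines of the reply that match it, lines (a string "A,B") keeps lines A to B, and quiet returns only ok. No shift or turn number may pass 1 either way. Input that does not fit is refused with a message, and nothing moves.
- bot.get_obs(): the state, without advancing time (a new reading comes with each control period).
- cams.snapshot(name): name is "scene" or "top" or "wrist"; returns a dict with "image" (400x640x3 uint8, blue, green, red), "intrinsics" (3x3 intrinsics, pixels), "pose" (4x4, takes a point from camera to world coordinates). Camera axes: x right, y down, z forward; pixel columns grow to the right and rows downward; lengths in m; the calibration is good to about 2 mm. A picture is of the moment at which its call begins. There is no depth.
- order.finish_job(): hands the job in; it is judged then, once.
The state is a dict: "time_s": time; "qpos": joint angles; "qvel": joint speeds; "joint_torque": joint torques, N m; "ee_pos": TCP position; "orientation": TCP orientation; "contact_force": force on the tool from outside, world axes, zero at the start; "ft_torque": the same for the moment, N m; "width": finger opening in m; "gripper_force": force on a finger pad.
Only numpy, scipy, OpenCV 4.12 (cv2) and the standard library are available. Lean on these libraries where they do the work, as an engineer would, in place of code of your own. Each camera call takes 0.05 s, during which the arm holds its last target. There are 200 camera calls.

## Task

Set the polarised strain lamp for looking at a tumbler's rim: with the fingertips, gently push the turret round by its protruding tabs, either way, until the slot-shaped stop has clicked into place under the lens ring. Then press the lamp button on top of the lamp block all the way down and let it come back up. Nothing is to be picked up, and do not knock the lens arm or shift the other things on the bench.

Things in the scene. Friction and masses are not known exactly. Their poses are not given: they have to be found in the camera images.
- viewer: the strain lamp, a grey cast instrument fixed to the bench (sizes in mm). Origin: on the bench, on the vertical axis of the turret; own z up, own +x from the turret to the lamp block, away from the robot. Foot plate 12 thick, 150 wide, own x -115 to +205. Pedestal of radius 60 under the turret. Lamp block own x 121 to 191, 120 wide, top 98 above the bench
- turret_hub (a point): centre of the turret's top face, 54 mm above the bench: aluminium disc of radius 72, 8 thick. Five stops (dark shapes in round inserts) lie 46 from the axis, 72 degrees apart, counter-clockwise from above: slot (32 x 8, long side radial), small round, medium round, large round, square; each has its tab on the same radius, marked with a small copy of the shape
- slot_tab (a point): on the slot's tab, 94 mm from the turret axis, 51 mm above the bench. All five tabs are alike: straight, level, sticking out of the disc's rim (radius 72) to radius 108 mm, 14 mm wide, from 44 to 58 mm above the bench. Outside the disc, between tabs, there is free space down to the foot plate (12 mm above the bench)
- slot_stop (a point): centre of the slot-shaped stop on the disc's top face, 46 mm from the turret axis, 54 mm above the bench; turns with the turret
- turret (a joint): turret angle, rad, counter-clockwise from above positive, no end stops: direction of the slot and its tab from the axis in the lamp's own frame; 0 or whole turns = slot under the lens ring; other tabs at plus multiples of 1.257. Clicks every 1.257, one at 0: 2 N at a tab leaves one; past halfway it runs on into the next. Starts in a wrong click or between clicks, may drift into one at first
- light_gate (a point): fixed point on the lamp's light path, 46 mm from the turret axis along the lamp's own +x, 54 mm above the bench, straight under the lens ring: where the slot stop must come
- lens_arm: fixed arm, 36 mm wide, with a black lens ring (outside radius 26, open in the middle) reaching from the lamp block over the turret; underside 72, top 88 mm above the bench, so the tabs (top 58) pass under it but fingers do not. Origin: centre of the ring, straight over the light gate; not to be touched
- lamp (a joint): travel of the lamp button, m: 0 up, 0.006 fully down; a spring brings it back up; fully down takes 5 N
- lamp_top (a point): centre of the top face of the lamp button (round, grey, radius 14 mm, presses straight down), 120 mm above the bench on top of the lamp block, standing 10 mm proud of a black collar of radius 22 mm
- tumbler: clear glass tumbler, open top, 92 high, rim radius 38, standing near the lamp's left side; sizes in mm; origin on the bench under it unless said; loose, not part of the job
- analyser: hand-held round polarising glass in a black rim (radius 35, 10 thick) with a 100 long flat handle towards its own -x, lying flat; origin under the round's centre; sizes in mm; origin on the bench under it unless said; loose, not part of the job
- spare_stop: loose steel washer-like stop, radius 19, 7 thick, lying on the bench in front of the lamp foot, on its left; sizes in mm; origin on the bench under it unless said; loose, not part of the job
- pencil_tin: open steel tin, 75 high, rim radius 32, standing to the right of the lamp block; sizes in mm; origin on the bench under it unless said; loose, not part of the job
- jacks: glassblower's jacks (two-bladed steel spring tool), 245 long along own x, 60 wide, 10 high, lying flat far to the left; sizes in mm; origin on the bench under it unless said; loose, not part of the job
- paddle: wooden paddle, 230 long along own x, 85 wide, 14 high, lying flat far to the right; sizes in mm; origin on the bench under it unless said; loose, not part of the job
- wax_jar: amber jar with steel lid, 70 high, radius 32, standing to the left of the lamp block; sizes in mm; origin on the bench under it unless said; loose, not part of the job
- calipers: steel vernier calipers, 200 long along own x, about 65 wide, 12 high, lying flat between the robot and the lamp; sizes in mm; origin on the bench under it unless said; loose, not part of the job

How it is judged:
On the way, in this order (a step that is already met when the one before it is completed fails the run):
1. the slot stop has clicked into place under the lens ring (its centre within 3 mm of the light gate) (horizontal distance between slot_stop and light_gate below 0.003 m), for 0.3 s.
2. the lamp button is pressed all the way down (at least 5 of its 6 mm), with the slot stop still in place (horizontal distance between slot_stop and light_gate below 0.003 m and value of joint lamp above 0.005 m), for 0.05 s.
At the end, for the whole second after the job is handed in: the slot stop rests in its click under the lens ring (within 3 mm of the light gate, turret at rest) and the lamp button, pressed after that, is back up (within 1 mm) (horizontal distance between slot_stop and light_gate below 0.003 m and value of joint lamp below 0.001 m and velocity of joint turret between -0.05 and 0.05 rad/s); the robot touches nothing.
It fails at once if the lens arm is knocked (more than 3 N) (contact force between any of the arm, the fingers and lens_arm above 3 N).
It fails at once if the strain lamp is forced (more than 35 N on it) (contact force between any of the arm, the fingers and viewer above 35 N).
It fails at once if another thing on the bench is moved more than 10 mm or lifted (distance of any of tumbler, analyser, spare_stop, pencil_tin, jacks, paddle, wax_jar, calipers from where it was at the start of the episode above 0.01 m).
It also fails if it takes over 67 s, if anything falls off the work surface, if the arm or the gripper's body presses on something with over 40 N, if the wrist force passes 120 N, or if a joint passes its speed limit or range.

## Working session

There is one attempt and no reset: what is moved stays moved. The work goes in short steps, Python scripts to look and compute and a tool call to move; the robot and the scene stay as the last step left them, time stands still between calls to the robot, and variables do not carry over. Pictures are saved under pics/ and viewed, at most 10 in all, crops included, and the job is handed in when it is done.

```bash
ls; mkdir -p pics
```

Run:
```python
from station import bot, cams, order
import cv2, numpy as np
for n in ("top","scene"):
    s=cams.snapshot(n); cv2.imwrite(f"pics/{n}0.png",s["image"]); np.savez(f"pics/{n}0.npz",K=s["intrinsics"],T=s["pose"]); print(n,s["intrinsics"].round(1).tolist(),s["pose"].round(3).tolist())
o=bot.get_obs(); print(o["time_s"],o["ee_pos"],o["orientation"],o["width"])
```

```text
pics
station.py
top [[371.5, 0.0, 317.9], [0.0, 371.5, 199.8], [0.0, 0.0, 1.0]] [[-0.029, -0.996, 0.088, 0.476], [-1.0, 0.03, 0.005, -0.0], [-0.007, -0.088, -0.996, 1.013], [0.0, 0.0, 0.0, 1.0]]
scene [[494.3, 0.0, 314.9], [0.0, 494.3, 197.5], [0.0, 0.0, 1.0]] [[-0.816, 0.328, -0.476, 1.338], [0.578, 0.456, -0.677, 1.065], [-0.005, -0.827, -0.562, 0.998], [0.0, 0.0, 0.0, 1.0]]
0.1 [ 0.2394458  -0.52217508  0.21372581] [-3.06771186e+00 -6.69546936e-01  3.06284735e-05] 0.09212011051757248
```

View pics/top0.png

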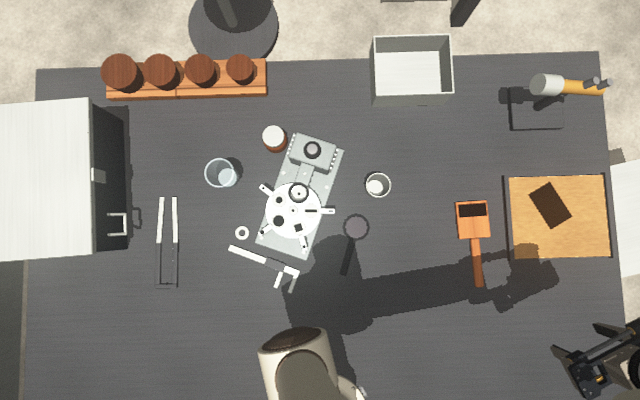

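View pics/scene0.png

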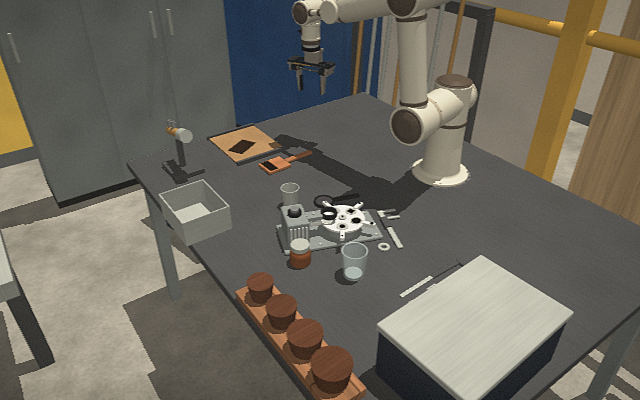

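The top view shows the turret at about (294,210), the lamp button at (312,150), the lens ring at (298,193) and the tumbler at (222,172). I'll enlarge the lamp.

Run:
```python
import cv2
i=cv2.imread("pics/top0.png")[120:270,210:400]
cv2.imwrite("pics/topc.png",cv2.resize(i,None,fx=4,fy=4,interpolation=cv2.INTER_CUBIC))
```

```text
(no output)
```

View pics/topc.png

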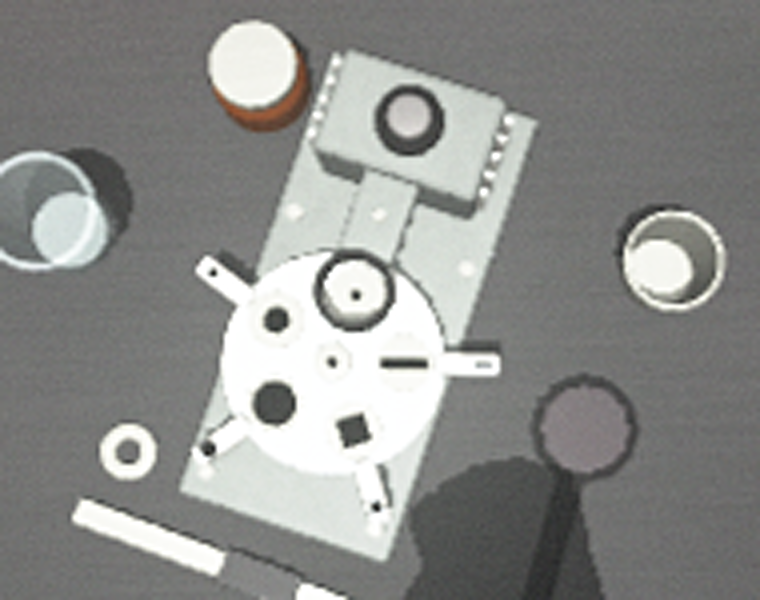

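The slot points right, one click clockwise from the ring, and the small round is under the ring. So the turret needs +72°. I'll push the square tab (front right) counter-clockwise, well clear of the lens arm. Next is the scene crop for a second view.

Run:
```python
import cv2
i=cv2.imread("pics/scene0.png")[180:280,270:410]
cv2.imwrite("pics/scenec.png",cv2.resize(i,None,fx=5.5,fy=5.5,interpolation=cv2.INTER_CUBIC))
```

```text
(no output)
```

View pics/scenec.png

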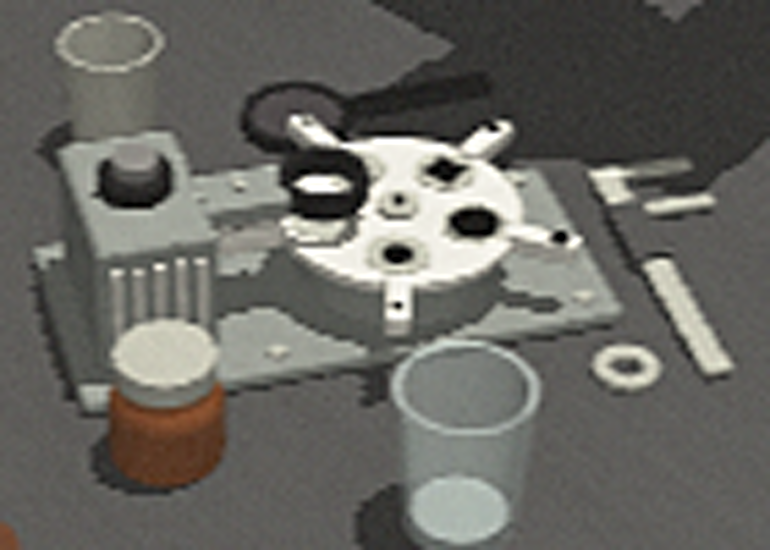

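The scene crop shows the hub at (400,201), the button top at (137,158), medium at (398,254), large at (475,221) and square at (446,170). I'll triangulate these.

Create geo.py:
```python
import numpy as np
def ray(name,u,v):
    d=np.load(f"pics/{name}.npz"); T=d["T"]; r=T[:3,:3]@np.linalg.inv(d["K"])@[u,v,1]
    return T[:3,3],r/np.linalg.norm(r)
def plane(name,p,z):
    o,r=ray(name,*p); return o+r*(z-o[2])/r[2]
def tri(*rs):
    A=sum(np.eye(3)-np.outer(r,r) for o,r in rs); b=sum((np.eye(3)-np.outer(r,r))@o for o,r in rs)
    return np.linalg.solve(A,b)
```

Run:
```python
from geo import *
t=lambda x,y:(210+(x+.5)/4-.5,120+(y+.5)/4-.5)
s=lambda x,y:(270+(x+.5)/5.5-.5,180+(y+.5)/5.5-.5)
P={"hub":((333,362),(400,201),.054),"button":((408,116),(137,158),.12),"medium":((276,318),(398,254),.054),"large":((275,402),(475,221),.054),"square":((354,430),(446,170),.054),"ring":((355,289),(327,185),.088)}
R={}
for k,(a,b,z) in P.items():
    R[k]=plane("top0",t(*a),z); print(k,R[k].round(4),tri(ray("top0",*t(*a)),ray("scene0",*s(*b))).round(4), plane("scene0",s(*b),z).round(4))
ang=lambda v:np.degrees(np.arctan2(v[1],v[0]))
h=R["hub"]; print("yaw",ang(R["button"]-h),ang(R["ring"]-h),np.linalg.norm((R["button"]-h)[:2]))
for k in("medium","large","square"): print(k,ang(R[k]-h),np.linalg.norm(R[k]-h))
S=plane("top0",t(404,363),.054); print("slot",S,ang(S-h))
for k,p,z in(("tumbler",(38,208),.092),("tin",(675,260),.075),("wax",(252,65),.07)): print(k,plane("top0",t(*p),z).round(3))
```

```text
hub [0.5357 0.0701 0.054 ] [0.5343 0.0707 0.0591] [0.5288 0.0662 0.054 ]
button [0.6807 0.0159 0.12  ] [0.6798 0.0168 0.1193] [0.6794 0.0187 0.12  ]
medium [0.5654 0.1064 0.054 ] [0.564  0.1071 0.0563] [0.561  0.1058 0.054 ]
large [0.511  0.1082 0.054 ] [0.5095 0.1089 0.057 ] [0.5055 0.107  0.054 ]
square [0.4915 0.0576 0.054 ] [0.4902 0.0585 0.0557] [0.4874 0.0576 0.054 ]
ring [0.579  0.0528 0.088 ] [0.5776 0.055  0.08  ] [0.5822 0.0658 0.088 ]
yaw -20.491219368441566 -21.848600139190662 0.15478186259826568
medium 50.73573868367729 0.04689085721276804
large 123.02368340459753 0.045376121125054125
square -164.23033248010768 0.04598480661110799
slot [0.53372891 0.02421857 0.054     ] -92.51757857169893
tumbler [0.636 0.25  0.092]
tin [ 0.593 -0.15   0.075]
wax [0.729 0.117 0.07 ]
```

Add to geo.py:
```python
from scipy.spatial.transform import Rotation as Ro
def to(*targets):
    "print shift in the tool's axes from the measured pose to each world target (x,y,z)"
    from station import bot, cams, order
    o=bot.get_obs(); R=Ro.from_rotvec(o["orientation"]).as_matrix(); p=o["ee_pos"]
    print("t",o["time_s"],"x-dir",np.degrees(np.arctan2(R[1,0],R[0,0])).round(1),"pos",p.round(4))
    for t in targets: print(np.round(t,4),"->",(R.T@(np.array(t)-p)).round(4))
H=np.array([.535,.070]); YAW=-20.7
def polar(r,deg,z): a=np.radians(deg); return (H[0]+r*np.cos(a),H[1]+r*np.sin(a),z)
```

```bash
python3 -c "
from geo import *
to((.34,-.2,.2),polar(.096,159.3,.16))"
```

```text
t 0.1 x-dir 24.6 pos [ 0.2394 -0.5222  0.2137]
[ 0.34 -0.2   0.2 ] -> [ 0.2256 -0.251   0.0142]
[0.4452 0.1039 0.16  ] -> [ 0.4479 -0.4834  0.0547]
```

The rows are not in the units I measure in: shifts go in shares of 0.4 m and turns go in shares of pi rad. I convert before sending: -0.4 m / 0.4 = -1, 0.06 m / 0.4 = 0.15.

Emit:
{"op": "shift_gripper", "data": {
  "plan": [0.05,-0.05,0,0,0,0,0.15,-0.16,0,0,0,0,0.25,-0.2675,0,0,0,0,0.35,-0.375,0,0,0,0,0.45,-0.485,0,0,0,0,0.55,-0.5925,0.025,0,0,0,0.65,-0.7,0.025,0,0,0,0.75,-0.81,0.05,0,0,0,0.85,-0.9175,0.075,0,0,0,0.925,-1,0.075,0,0,0],
  "aperture": 0,
  "squeeze": 10
}}

```text
time_s: 1.35
ee_pos: [0.4086, -0.0024, 0.1835]
orientation: [-3.068, -0.672, 0.002]
contact_force: [0.7, -0.3, -0.1]
width: 0.0004
gripper_force: 0.0
```

```bash
python3 -c "
from geo import *
to(polar(.096,159.3,.16))"
```

```text
t 1.35 x-dir 24.7 pos [ 0.4086 -0.0024  0.1835]
[0.4452 0.1039 0.16  ] -> [ 0.0777 -0.0813  0.0235]
```

To row units: -0.082 m / 0.4 = -0.205, 0.078 m / 0.4 = 0.195.

Emit:
{"op": "shift_gripper", "data": {
  "plan": [0.1,-0.1,0.025,0,0,0,0.175,-0.1825,0.05,0,0,0,0.195,-0.205,0.06,0,0,0,0.195,-0.205,0.06,0,0,0,0.195,-0.205,0.06,0,0,0]
}}

```text
time_s: 1.98
ee_pos: [0.446, 0.101, 0.1608]
orientation: [3.069, 0.668, 0.0]
contact_force: [0.3, -0.4, 0.8]
width: 0.0003
gripper_force: 0.0
```

Run:
```python
from geo import *
from station import bot, cams, order
import cv2
to(polar(.096,159.3,.16),polar(.096,159.3,.038))
for n in("top","wrist"):
    s=cams.snapshot(n); np.savez(f"pics/{n}1.npz",K=s["intrinsics"],T=s["pose"]); cv2.imwrite(f"pics/{n}1.png",s["image"])
a=cv2.resize(cv2.imread("pics/top1.png")[120:270,210:400],None,fx=2,fy=2,interpolation=3)
b=cv2.imread("pics/wrist1.png"); b=cv2.resize(b,(416,260)); c=np.zeros((300,800,3),np.uint8); c[:300,:380]=a; c[:260,384:]=b
cv2.imwrite("pics/c1.png",c)
```

```text
t 1.975 x-dir 24.5 pos [0.446  0.101  0.1608]
[0.4452 0.1039 0.16  ] -> [ 0.0005 -0.003   0.0008]
[0.4452 0.1039 0.038 ] -> [ 0.0005 -0.0031  0.1228]
```

View pics/c1.png

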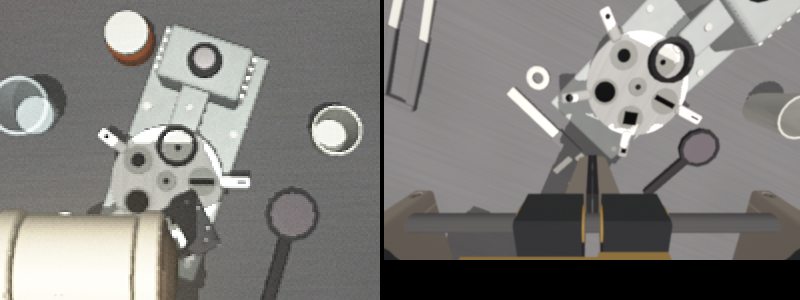

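The wrist view shows the hub at about (391,134), the small round under the ring and the fingertips over the gap between the large and square tabs. I'll check the hub from this view.

Run:
```python
from geo import *
w=lambda x,y:((x-384+.5)*640/416-.5,(y+.5)*400/260-.5)
t=lambda x,y:(210+(x+.5)/4-.5,120+(y+.5)/4-.5)
for k,a,b in(("hub",(333,362),(638,87)),("square",(354,430),(630,118)),("slot",(404,363),(663,100))):
    print(k,plane("wrist1",w(*b),.054).round(4),tri(ray("top0",*t(*a)),ray("wrist1",*w(*b))).round(4))
for k in "wrist": pass
to(polar(.096,159.3,.038))
for d in (165,172,180,188,196,204,212,220,228,236,244,248): print(d,end=" ");
```

```text
hub [0.5355 0.069  0.054 ] [0.5354 0.0699 0.0576]
square [0.4911 0.0583 0.054 ] [0.4912 0.0578 0.0526]
slot [0.5344 0.0274 0.054 ] [0.5344 0.0244 0.0464]
t 2.075 x-dir 24.5 pos [0.4462 0.101  0.161 ]
[0.4452 0.1039 0.038 ] -> [ 0.0003 -0.0032  0.123 ]
165 172 180 188 196 204 212 220 228 236 244 248
```

Hub (0.535, 0.070) agrees in both views. I'll lower into the gap next.

To row units: 0.122 m / 0.4 = 0.305, 0.12 m / 0.4 = 0.3.

Emit:
{"op": "shift_gripper", "data": {
  "plan": [0,-0.0075,0.075,0,0,0,0,-0.0075,0.15,0,0,0,0,-0.0075,0.225,0,0,0,0,-0.0075,0.275,0,0,0,0,-0.0075,0.3,0,0,0,0,-0.0075,0.305,0,0,0,0,-0.0075,0.305,0,0,0]
}}

```text
time_s: 2.95
ee_pos: [0.4455, 0.1046, 0.0394]
orientation: [3.069, 0.669, 0.002]
contact_force: [0.7, -0.0, 0.0]
width: 0.0007
gripper_force: 0.0
```

Run:
```python
from geo import *
to(*[polar(.097,d,.039) for d in (165,172,179,186,193,200,207,214,221,228,235,240,245,248,250,252)])
```

```text
t 2.95 x-dir 24.6 pos [0.4455 0.1046 0.0394]
[0.4413 0.0951 0.039 ] -> [-0.0078  0.0069  0.0004]
[0.4389 0.0835 0.039 ] -> [-0.0147  0.0165  0.0004]
[0.438  0.0717 0.039 ] -> [-0.0205  0.0269  0.0004]
[0.4385 0.0599 0.039 ] -> [-0.025   0.0378  0.0004]
[0.4405 0.0482 0.039 ] -> [-0.028   0.0493  0.0004]
[0.4438 0.0368 0.039 ] -> [-0.0297  0.061   0.0004]
[0.4486 0.026  0.039 ] -> [-0.0299  0.0728  0.0004]
[0.4546 0.0158 0.039 ] -> [-0.0287  0.0846  0.0004]
[0.4618 0.0064 0.039 ] -> [-0.0261  0.0962  0.0004]
[ 0.4701 -0.0021  0.039 ] -> [-0.0221  0.1073  0.0004]
[ 0.4794 -0.0095  0.039 ] -> [-0.0167  0.1179  0.0005]
[ 0.4865 -0.014   0.039 ] -> [-0.0121  0.125   0.0005]
[ 0.494  -0.0179  0.039 ] -> [-0.0069  0.1316  0.0005]
[ 0.4987 -0.0199  0.039 ] -> [-0.0035  0.1354  0.0005]
[ 0.5018 -0.0212  0.039 ] -> [-0.0011  0.1378  0.0005]
[ 0.505  -0.0223  0.039 ] -> [0.0013 0.1402 0.0005]
```

To row units: 0.061 m / 0.4 = 0.1525, 0.055 m / 0.4 = 0.1375.

Emit:
{"op": "shift_gripper", "data": {
  "plan": [-0.02,0.0175,0,0,0,0,-0.0368,0.0413,0,0,0,0,-0.045,0.055,0,0,0,0,-0.0513,0.0675,0,0,0,0,-0.0575,0.08,0,0,0,0,-0.0625,0.095,0,0,0,0,-0.0668,0.1088,0,0,0,0,-0.07,0.1225,0,0,0,0,-0.0725,0.1375,0,0,0,0,-0.0743,0.1525,0,0,0,0]
}}

```text
time_s: 4.2
ee_pos: [0.4431, 0.0367, 0.0385]
orientation: [-3.069, -0.67, 0.0]
contact_force: [-0.1, 1.5, -0.7]
width: 0.0004
gripper_force: 0.6
```

Run:
```python
from geo import *
to(*[polar(.097,d,.039) for d in (204,207,214,217.5,221,224.5,228,235)])
```

```text
t 4.2 x-dir 24.6 pos [0.4431 0.0367 0.0385]
[0.4464 0.0305 0.039 ] -> [ 0.0004  0.0069 -0.0005]
[0.4486 0.026  0.039 ] -> [ 0.0005  0.012  -0.0005]
[0.4546 0.0158 0.039 ] -> [ 0.0017  0.0238 -0.0005]
[0.458 0.011 0.039] -> [ 0.0028  0.0296 -0.0005]
[0.4618 0.0064 0.039 ] -> [ 0.0043  0.0353 -0.0005]
[0.4658 0.002  0.039 ] -> [ 0.0062  0.041  -0.0005]
[ 0.4701 -0.0021  0.039 ] -> [ 0.0084  0.0465 -0.0005]
[ 0.4794 -0.0095  0.039 ] -> [ 0.0137  0.057  -0.0005]
```

Contact is gentle at about 1.5 N, so I'll continue past halfway.

To row units: 0.0465 m / 0.4 = 0.1163, 0.041 m / 0.4 = 0.1025.

Emit:
{"op": "shift_gripper", "data": {
  "plan": [0,0.015,0,0,0,0,0.0013,0.03,0,0,0,0,0.0025,0.045,0,0,0,0,0.0043,0.06,0,0,0,0,0.007,0.075,0,0,0,0,0.0108,0.0888,0,0,0,0,0.0155,0.1025,0,0,0,0,0.021,0.1163,0,0,0,0,0.021,0.1163,0,0,0,0,0.021,0.1163,0,0,0,0]
}}

```text
time_s: 5.45
ee_pos: [0.4701, -0.0017, 0.0386]
orientation: [-3.069, -0.67, 0.0]
contact_force: [0.3, 0.2, -0.6]
width: 0.0006
gripper_force: 0.0
```

Run:
```python
from geo import *
from station import bot, cams, order
import cv2
to(polar(.097,228,.039))
for n in("top","wrist"):
    s=cams.snapshot(n); np.savez(f"pics/{n}2.npz",K=s["intrinsics"],T=s["pose"]); cv2.imwrite(f"pics/{n}2.png",s["image"])
a=cv2.resize(cv2.imread("pics/top2.png")[120:270,210:400],None,fx=2,fy=2,interpolation=3)
b=cv2.imread("pics/wrist2.png"); b=cv2.resize(b,(416,260)); c=np.zeros((300,800,3),np.uint8); c[:300,:380]=a; c[:260,384:]=b
cv2.imwrite("pics/c2.png",c)
```

```text
t 5.45 x-dir 24.6 pos [ 0.4701 -0.0017  0.0386]
[ 0.4701 -0.0021  0.039 ] -> [-0.0002  0.0004 -0.0004]
```

View pics/c2.png

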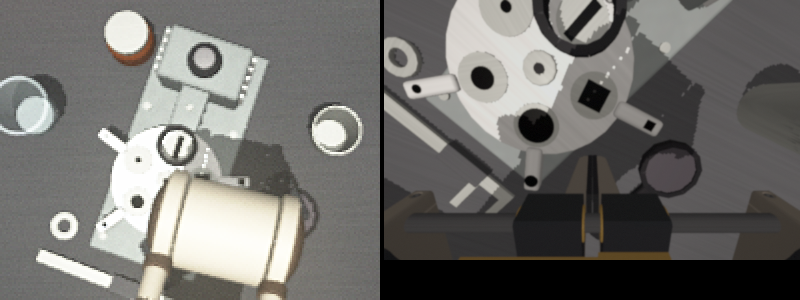

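The slot is under the ring, and the square tab has run ahead of the fingers with no contact force. I'll check the turret angle from the tab marks at (531,181), (650,125) and (417,89).

Run:
```python
from geo import *
w=lambda x,y:((x-384+.5)*640/416-.5,(y+.5)*400/260-.5)
h=plane("wrist2",w(540,68),.054); print(h)
for k,p,z,off in(("large",(531,181),.058,216),("square",(650,125),.058,288),("medium",(417,89),.058,144),("sq stop",(594,96),.054,288),("slot",(584,21),.054,0)):
    q=plane("wrist2",w(*p),z); v=q[:2]-H; a=np.degrees(np.arctan2(v[1],v[0])); print(k,q.round(4),np.hypot(*v).round(4),"turret deg",((a-off-YAW+180)%360-180).round(1))
to((.4401,-.0344,.039),(.44,-.034,.17))
```

```text
[0.53536952 0.07130159 0.054     ]
large [0.4418 0.0448 0.058 ] 0.0965 turret deg -0.1
square [ 0.5316 -0.0265  0.058 ] 0.0965 turret deg 0.7
medium [0.4817 0.1514 0.058 ] 0.0973 turret deg -0.1
sq stop [0.5334 0.0247 0.054 ] 0.0453 turret deg 0.7
slot [0.5786 0.0535 0.054 ] 0.0466 turret deg 0.0
t 5.55 x-dir 24.6 pos [ 0.47   -0.0016  0.0385]
[ 0.4401 -0.0344  0.039 ] -> [-0.0408  0.0174 -0.0005]
[ 0.44  -0.034  0.17 ] -> [-0.0408  0.0169 -0.1315]
```

The turret reads 0 ± 0.7° from every mark, so it has clicked. I'll raise straight up and go over the button.

To row units: -0.135 m / 0.4 = -0.3375, -0.13 m / 0.4 = -0.325.

Emit:
{"op": "shift_gripper", "data": {
  "plan": [0,0,-0.05,0,0,0,0,0,-0.15,0,0,0,0,0,-0.25,0,0,0,0,0,-0.325,0,0,0,0,0,-0.3375,0,0,0,0,0,-0.3375,0,0,0]
}}

```text
time_s: 6.3
ee_pos: [0.4697, -0.0016, 0.1727]
orientation: [-3.069, -0.67, 0.001]
contact_force: [-0.8, 0.2, -0.6]
width: 0.0007
gripper_force: 0.0
```

```bash
python3 -c "
from geo import *
to((.6805,.016,.174))"
```

```text
t 6.3 x-dir 24.6 pos [ 0.4697 -0.0016  0.1727]
[0.6805 0.016  0.174 ] -> [ 0.199   0.0719 -0.0015]
```

To row units: 0.199 m / 0.4 = 0.4975, 0.19 m / 0.4 = 0.475.

Emit:
{"op": "shift_gripper", "data": {
  "plan": [0.05,0.0175,0,0,0,0,0.15,0.055,0,0,0,0,0.25,0.09,0,0,0,0,0.35,0.1275,0,0,0,0,0.425,0.155,0,0,0,0,0.475,0.1725,0,0,0,0,0.4975,0.18,0,0,0,0,0.4975,0.18,0,0,0,0,0.4975,0.18,0,0,0,0]
}}

```text
time_s: 7.42
ee_pos: [0.6802, 0.0157, 0.1731]
orientation: [-3.069, -0.67, 0.002]
contact_force: [0.2, -0.6, 0.7]
width: 0.0004
gripper_force: 0.0
```

Run:
```python
from geo import *
from station import bot, cams, order
import cv2
to((.6805,.016,.125),(.6805,.016,.113))
s=cams.snapshot("wrist"); np.savez("pics/wrist3.npz",K=s["intrinsics"],T=s["pose"]); cv2.imwrite("pics/wrist3.png",s["image"])
```

```text
t 7.425 x-dir 24.6 pos [0.6802 0.0157 0.1731]
[0.6805 0.016  0.125 ] -> [ 0.0004 -0.0001  0.0481]
[0.6805 0.016  0.113 ] -> [ 0.0004 -0.0001  0.0601]
```

View pics/wrist3.png

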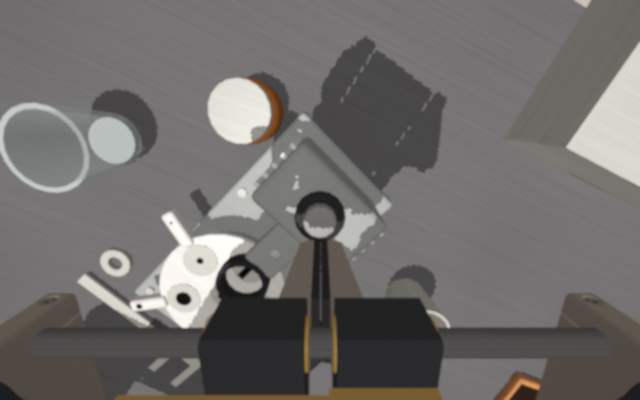

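The button is at about (320,219), just beyond the fingertips, and the slot is still under the ring. Next I'll check the button's position and descend to just above it.

To row units: 0.051 m / 0.4 = 0.1275, 0.049 m / 0.4 = 0.1225.

```bash
python3 -c "
from geo import *
print(plane('wrist3',(320,219),.12), tri(ray('wrist3',320,219),ray('top0',210+408.5/4-.5,120+116.5/4-.5)))"
```

```text
[0.68455541 0.01703263 0.12      ] [0.68230206 0.01603021 0.11318282]
```

Emit:
{"op": "shift_gripper", "data": {
  "plan": [0,0,0.05,0,0,0,0,0,0.0875,0,0,0,0,0,0.1075,0,0,0,0,0,0.1175,0,0,0,0,0,0.1225,0,0,0,0,0,0.1275,0,0,0,0,0,0.1275,0,0,0]
}}

```text
time_s: 8.35
ee_pos: [0.6812, 0.0157, 0.1228]
orientation: [3.069, 0.67, 0.001]
contact_force: [-0.0, 0.2, 0.1]
width: 0.0007
gripper_force: 0.0
```

To row units: 0.0085 m / 0.4 = 0.0213, 0.008 m / 0.4 = 0.02.

Emit:
{"op": "shift_gripper", "data": {
  "plan": [0,0,0.005,0,0,0,0,0,0.01,0,0,0,0,0,0.015,0,0,0,0,0,0.02,0,0,0,0,0,0.0213,0,0,0,0,0,0.0213,0,0,0]
}}

```text
time_s: 9.1
ee_pos: [0.6813, 0.0157, 0.1145]
orientation: [3.069, 0.67, 0.001]
contact_force: [-0.5, -0.3, 5.7]
width: 0.0007
gripper_force: 2.4
```

To row units: 0.001 m / 0.4 = 0.0025, 0.0005 m / 0.4 = 0.0013.

Emit:
{"op": "shift_gripper", "data": {
  "plan": [0,0,0.0013,0,0,0,0,0,0.0025,0,0,0,0,0,0.0025,0,0,0,0,0,0.0025,0,0,0]
}}

```text
time_s: 9.6
ee_pos: [0.6814, 0.0157, 0.1143]
orientation: [3.069, 0.67, 0.001]
contact_force: [-2.7, -0.0, 8.3]
width: 0.0009
gripper_force: 4.3
```

The force rose to 8.3 N with almost no further travel, so the button is on its end stop. I'll release it.

To row units: -0.1 m / 0.4 = -0.25, -0.09 m / 0.4 = -0.225.

Emit:
{"op": "shift_gripper", "data": {
  "plan": [0,0,-0.0075,0,0,0,0,0,-0.02,0,0,0,0,0,-0.05,0,0,0,0,0,-0.125,0,0,0,0,0,-0.225,0,0,0,0,0,-0.25,0,0,0,0,0,-0.25,0,0,0,0,0,-0.25,0,0,0]
}}

```text
time_s: 10.6
ee_pos: [0.6799, 0.0159, 0.2106]
orientation: [-3.068, -0.67, 0.006]
contact_force: [0.8, 0.1, -0.5]
width: 0.0006
gripper_force: 0.0
```

Run:
```python
from station import bot, cams, order
import cv2
s=cams.snapshot("wrist"); cv2.imwrite("pics/wrist4.png",s["image"])
```

```text
(no output)
```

View pics/wrist4.png

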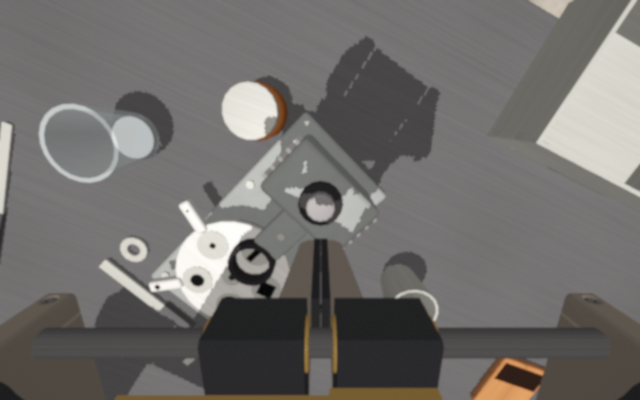

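The button is back up at (320,207), the slot is still under the ring at (252,262), and nothing else has moved. I'll hand in.

```bash
python3 -c "
from station import bot, cams, order
print(order.finish_job())"
```

```text
the job is handed in; nothing more can be done
None
```

The slot stop is clicked in under the lens ring (turret within about 0.7° of zero from the tab marks), the lamp button was pressed to its end stop and released, nothing else was seen to move, and the job is handed in at about 10.6 s; no verdict was printed.

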